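Book a vial into its light-tight box with the code reader

TASK

Book the screw-cap vial into its storage box: lift the box's hinged lid right up and leave it standing open, take the code reader out of its holster, and read first the code on top of that vial's cap and then the code on the box's sloping label ledge, each time aiming the reader's nose squarely at the middle of the code from about 6 cm away and holding it steady there for a good second and a half. Then put the reader back upright in its holster, nose down and fully home, and close the lid. Leave the vials in their cells and do not disturb the other things on the bench.

Things in the scene. Friction and masses are not known exactly. Their poses are not given: they have to be found in the camera images.
- reader_grip (a point): Middle of the handle of the code reader, a pale stick-shaped hand scanner 155 mm long. The straight handle is 30 mm (x) by 26 mm (y); this point is on its centre line, 118 mm from the nose and 37 mm below the top end; the straight part runs from 50 mm below this point to the top end. Axes are the reader's: z from the nose to the top end (up, while in the holster). Loose, about 110 g.
- reader: The same code reader; origin at the centre of the dark window in its nose, z from the nose to the top end. It looks out of the nose along its own -z. Keyless: it reads a code 35 to 100 mm ahead of the window, within 10 mm of its centre line and within 20 degrees of square to the code, once held still on it for 1 s (under 20 mm/s and 0.2 rad/s). Roll is free. Head 44 (x) x 34 (y) x 44 mm.
- holster: Dark grey desk holster, fixed: base 100 mm (x) by 92 mm (y), 10 mm high, with an upright pocket in the middle. Origin under its centre, z up. Pocket 50 mm (x) by 40 mm (y) inside, floor 10 mm and flared mouth 53 mm above the bench. The reader stands in it nose down, centred, its x along the holster's x (either way round), window on the pocket floor (reader_grip 128 mm above the bench).
- vial_box: Pale grey light-tight vial box, fixed: 82 mm deep (x), 124 mm wide (y), walls 62 mm high and 3 mm thick. Origin under its centre, z up; its front, with the tab and the label ledge, faces -x of the box. Two rows of four cells inside, 30 mm apart along y (y = -45, -15, 15, 45 mm) and 33 mm along x (x = -22.5, 10.5 mm), with 26 mm high partitions.
- lid_hinge (a point): Centre of the lid's hinge line on the box's top back edge, 41 mm behind the box's centre and 62.5 mm above the bench; the hinge runs along the box's y.
- lid (a joint): Angle of the box's lid: 0 closed, 1.57 standing upright, stop at 1.9 (leaning back). Light (60 g), with a stiff hinge: it stays where it is left and takes about 1 N at the tab to move, so it must be pressed fully shut. It may start slightly ajar.
- lid_tab (a point): Grip point on the lid's dark pull tab, a flat tongue in the middle of the lid's front edge: 26 mm wide (along the hinge), 36 mm long, 6 mm thick, in the lid's plane. The point is 20 mm out from the lid's edge, 104 mm from the hinge line. Axes are the lid's (x to the hinge, z its outer side). Closed: 63 mm above the bench; free below it down to the ledge (28 mm high at the wall, falling forward).
- box_label: Label ledge of the box, 40 mm by 74 mm, fixed on the front of the box, leaning 35 degrees from level towards the box's front. Origin at the centre of its face, where its printed code (a 16 mm square on a white sticker) lies, 57.5 mm in front of the box's centre and 16.5 mm above the bench; z is square to the face, outwards (up and to the front), y along the box's y.
- screw_vial: The vial to be booked in: amber, 22 mm wide, 48 mm tall, with a broad 18 mm screw cap that has a printed square code on a white sticker on its top. It is the tallest and the only one with a screw cap in the box; it stands upright in one of four occupied cells. Origin under its centre, z up; loose, 22 g.
- vial_code (a point): Centre of the 10 mm square code on the top of the screw vial's cap, 48.5 mm above the vial's underside and 52.5 mm above the bench; the code faces the vial's +z (up).
- crimp_vial_0: One of three shorter amber vials with a narrow aluminium crimp cap (22 mm wide, 36 mm tall, no code), standing in the box's cells; to be left alone. Origin under its centre, z up.
- crimp_vial_1: One of three shorter amber vials with a narrow aluminium crimp cap (22 mm wide, 36 mm tall, no code), standing in the box's cells; to be left alone. Origin under its centre, z up.
- crimp_vial_2: One of three shorter amber vials with a narrow aluminium crimp cap (22 mm wide, 36 mm tall, no code), standing in the box's cells; to be left alone. Origin under its centre, z up.
- wash_bottle: Squeeze wash bottle, bystander between holster and box: body 66 mm wide and 150 mm high, cap to 166 mm, thin bent spout to 241 mm. Its origin is on the bench, 27 mm from the bottle's axis (the axis lies at y = -27 mm in its frame; the spout reaches 60 mm to its +y side).
- beaker: Small glass beaker, 44 mm wide, 58 mm high, bystander beside the box. Origin under its centre.
- bench_timer: Timer, 62 by 66 by 18 mm, bystander on the other side of the box. Origin under its centre.
- petri_dish: Petri dish, 59 mm wide, 15 mm high, bystander in front of the box. Origin under its centre.
- forceps: Steel forceps, 123 mm long (their y), 10 mm high, fixed bystander beside the holster. Origin under their centre.
- loose_vial: Another screw-cap vial, 22 mm wide and 48 mm tall, with no code on its cap, standing on the bench in front of the holster, bystander. Origin under its centre.
- saline_bottle: Saline bottle with a syringe on top, bystander on the mouse mat behind, fixed: 68 mm wide, 140 mm high, the syringe to 260 mm. Origin under its centre. Everything else on the bench near the work (a second dish, scissors, a red pen, the forceps) lies flat, under 16 mm high.
- masking_tape: Roll of masking tape lying flat, 100 mm wide, 25 mm high, fixed bystander at the left. Origin under its centre.

How it is judged:
On the way, in this order (a step that is already met when the one before it is completed fails the run):
1. the lid stands open (past 1.3 rad) (value of joint lid above 1.3 rad), for 0.2 s.
2. with the lid open, the reader is held steady on the code on the screw vial's cap: 35 to 100 mm from the window, within 10 mm of the centre line, within 20 degrees of square, for 1 s (value of joint lid above 1.3 rad and z of vial_code in the frame of reader between -0.1 and -0.035 m and x of vial_code in the frame of reader between -0.01 and 0.01 m and y of vial_code in the frame of reader between -0.01 and 0.01 m and angle between the z axis of reader and the z axis of screw_vial, either way round below 0.35 rad and linear speed of reader below 0.02 m/s and angular speed of reader below 0.2 rad/s), for 1 s.
3. the reader is held steady on the code on the box's label ledge in the same way, for 1 s (z of box_label in the frame of reader between -0.1 and -0.035 m and x of box_label in the frame of reader between -0.01 and 0.01 m and y of box_label in the frame of reader between -0.01 and 0.01 m and angle between the z axis of reader and the z axis of box_label, either way round below 0.35 rad and linear speed of reader below 0.02 m/s and angular speed of reader below 0.2 rad/s), for 1 s.
At the end, for the whole second after the job is handed in: The lid is closed (within 0.06 rad), the reader stands released and at rest in its holster, nose down, upright within 0.15 rad, within 10 mm of the pocket's centre and within 4 mm of its floor, and all four vials stand upright in the cells in which they began (within 12 mm) (value of joint lid below 0.06 rad and horizontal distance between reader and holster below 0.01 m and z of reader in the frame of holster below 0.014 m and angle between reader's own z axis and vertical below 0.15 rad and linear speed of reader below 0.02 m/s and contact force between the fingers and reader below 0.05 N and distance of each of screw_vial, crimp_vial_0, crimp_vial_1, crimp_vial_2 from where it was at the start of the episode below 0.012 m and angle between each of screw_vial, crimp_vial_0, crimp_vial_1, crimp_vial_2's own z axis and vertical below 0.2 rad); the robot touches nothing.
It fails at once if a bystander is shifted by more than 30 mm (distance of any of wash_bottle, beaker, bench_timer, petri_dish, loose_vial from where it was at the start of the episode above 0.03 m).
It fails at once if a vial is tipped or lifted out of its cell (angle between any of screw_vial, crimp_vial_0, crimp_vial_1, crimp_vial_2's own z axis and vertical above 0.5 rad or distance of any of screw_vial, crimp_vial_0, crimp_vial_1, crimp_vial_2 from where it was at the start of the episode above 0.025 m).
It also fails if it takes over 72 s, if anything falls off the work surface, if the arm or the gripper's body presses on something with over 40 N, if the wrist force passes 120 N, or if a joint passes its speed limit or range.

ROBOT

A 6-joint arm with a two-finger parallel gripper is mounted at the origin on a cart in front of the work surface, level with it; the furniture and walls round the work are solid. World frame = base frame: x ahead of the robot, y to its left, z up, the work surface at z = 0. Lengths are in m, angles in rad, forces in N, time in s.
With the tool pointing down it reaches from about 0.375 to 0.975 m from the base axis. Payload 3.8 kg.
Tool frame: the origin (TCP) lies midway between the tips of the shut fingers; the grasp point (between the pads) lies 19 mm behind it; x points along the fingers, y is the direction in which the jaws open and shut, and the axes are right-handed (so a half turn about x gives the same grasp; the last joint's range is limited). The gripper opens to 88 mm and grips with 3 to 60 N. Pads are 18 mm wide; open, the fingers measure 123 mm over their backs; the gripper's body (75 mm by 187 mm) begins 45 mm behind the grasp point.
Start: joints at [1.18, 0.264, 1.604, -0, 1.274, -0.037], TCP at [0.234, 0.633, 0.239] pointing down, gripper open.
Joint ranges: [-2.63, 2.63], [-0.94, 2.18], [0.31, 2.57], [-1.31, 4.45], [0, 2.66], [-2.55, 2.55]. Speed limits (rad/s): [2.57, 2.57, 3.14, 3.14, 3.14, 3.14].

INTERFACE

Orientations are given as a rotation vector (axis times angle).
In Python, from cell import manip, inverse_kinematics, cams, order gives the robot as it stands. Calls block until the motion is done:
- manip.move_pose(position, orientation): joint-space move of the TCP to a pose.
- manip.move_linear(position, rate=0.15, rot=None): straight line of the TCP; rot=None keeps the orientation; rate is the mean speed in m/s.
- manip.set_joints(angles): joint-space move.
- manip.set_gripper(opening, force=None): finger opening in m; force is the grip in N (None keeps the last); returns when the fingers have stopped.
- manip.dwell(seconds).
- inverse_kinematics(position, orientation): joint angles nearest the present ones, or None.
- manip.state(): the state.
- cams.capture(name): name is "side" or "top"; returns a dict with "image" (384x512x3 uint8, blue, green, red), "z_map" (384x512 float32, m along the optical axis (not along the pixel's ray), 0 where there is no reading), "intrinsics" (3x3 intrinsics, pixels), "position" and "orientation" of the camera in the world. Camera axes: x right, y down, z forward; pixel columns grow to the right and rows downward; lengths in m; the calibration is good to about 2 mm. A picture is of the moment at which its call begins.
A pose or a line that the arm cannot do raises manip.IKError and nothing moves.
- order.close_job(): hands the job in, once; it reports no verdict.
The state is a dict: "clock": time; "joint_pos": joint angles; "joint_velocities": joint speeds; "tau": joint torques, N m; "tool_pos": TCP position; "tcp_rot": TCP orientation; "contact_force": force on the tool from outside, world axes, zero at the start; "moment": the same for the moment, N m; "gripper_width": finger opening in m.
Only numpy, scipy, OpenCV 4.12 (cv2) and the standard library are available. Lean on these libraries where they do the work, as an engineer would, in place of code of your own. Each camera call takes 0.05 s, during which the arm holds its last target.

## Working session

There is one attempt and no reset: what is moved stays moved. The work goes in short steps, each a Python script; the robot and the scene stay as the last script left them, time stands still between calls to the robot, and variables do not carry over. Pictures are saved under pics/ and viewed, and the job is handed in when it is done.

```bash
mkdir -p pics; ls
cat > h.py <<'E'
import numpy as np, cv2
from cell import manip, inverse_kinematics, cams, order
from scipy.spatial.transform import Rotation as R
def cap(n,tag):
    c=cams.capture(n); cv2.imwrite(f'pics/{tag}.png',c['image']); np.savez(f'pics/{tag}.npz',**{k:c[k] for k in c}); return c
def load(tag): return dict(np.load(f'pics/{tag}.npz'))
def Rc(c):
    o=np.asarray(c['orientation'],float)
    return o if o.shape==(3,3) else R.from_rotvec(o).as_matrix() if o.size==3 else R.from_quat(o).as_matrix()
def ray(c,u,v):
    return Rc(c)@np.linalg.inv(c['intrinsics'])@np.array([u,v,1.0])
def onplane(c,u,v,z):
    d=ray(c,u,v); p=c['position']; return p+d*(z-p[2])/d[2]
def pt(c,u,v):
    return c['position']+ray(c,u,v)*c['z_map'][int(round(v)),int(round(u))]
def cloud(c):
    v,u=np.indices(c['z_map'].shape); K=c['intrinsics']
    P=np.stack([(u-K[0,2])/K[0,0],(v-K[1,2])/K[1,1],np.ones_like(u,float)],-1)*c['z_map'][...,None]
    P=P@Rc(c).T+c['position']; P[c['z_map']==0]=np.nan; return P
def proj(c,P):
    q=Rc(c).T@(np.asarray(P)-c['position']); q=c['intrinsics']@q; return q[:2]/q[2]
E
python3 - <<'E'
from h import *
for n in ('top','side'):
    c=cap(n,n+'0'); print(n,c['position'],c['orientation'],c['intrinsics'].tolist())
    cv2.imwrite(f'pics/{n}0b.png',cv2.resize(c['image'],(800,600),interpolation=cv2.INTER_CUBIC))
print(manip.state())
E
```

```text
pics
top [0.4479926  0.0425318  1.28553536] [-2.19874302  2.15556586 -0.0756603 ] [[384.06938848816424, 0.0, 256.3950609055806], [0.0, 384.06938848816424, 188.0663415262178], [0.0, 0.0, 1.0]]
side [-0.06636315 -0.91788422  0.93304366] [-2.10703385  0.62401559 -0.31840831] [[451.82576159511393, 0.0, 247.08097894945766], [0.0, 451.82576159511393, 194.02366261785187], [0.0, 0.0, 1.0]]
{'clock': 0.1, 'joint_pos': array([ 1.18005771e+00,  2.64676869e-01,  1.60521364e+00,  3.40193402e-05,
        1.27370187e+00, -3.68911378e-02]), 'joint_velocities': array([-0.00066279, -0.00142447, -0.00113812,  0.0004892 ,  0.00034286,
        0.0017301 ]), 'tau': array([-1.01725868e-04, -5.03614032e+01, -3.58071148e+01,  7.29858899e-02,
        2.32686521e-02, -3.92012294e-05]), 'tool_pos': array([0.23363876, 0.6326019 , 0.237526  ]), 'tcp_rot': array([ 0.27613796,  1.55336094, -0.27921006]), 'contact_force': array([-0.34445626,  0.16356442, -0.14122343]), 'moment': array([-0.00457916, -0.01726044, -0.01043305]), 'gripper_width': 0.08801041328544938}
```

View pics/top0b.png

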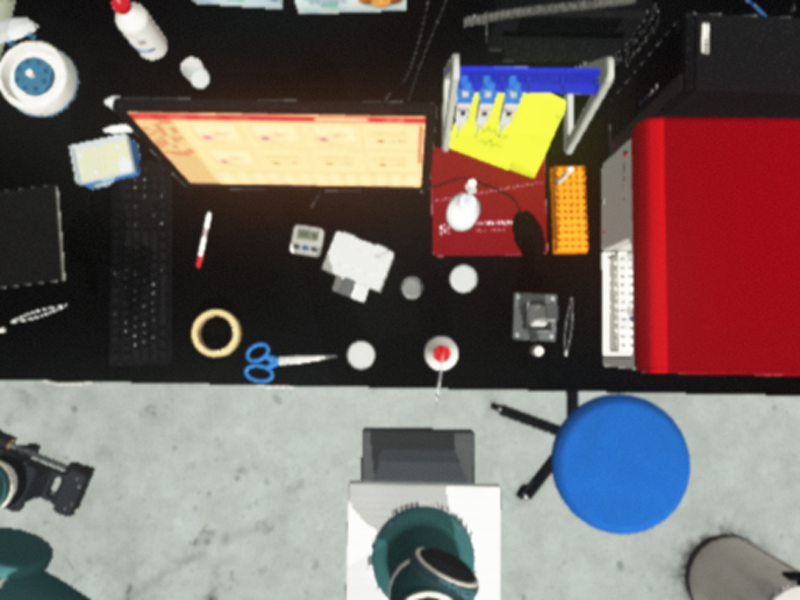

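View pics/side0b.png

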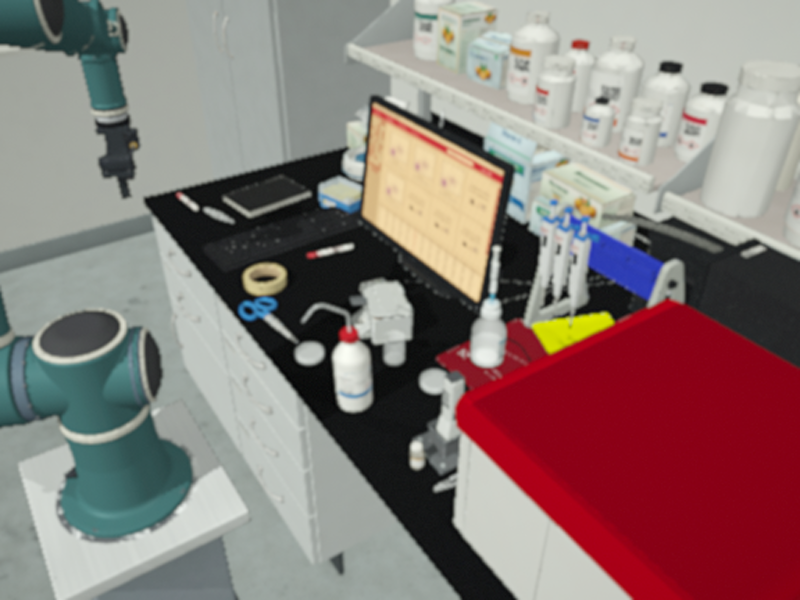

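The top view (800x600) shows the box near (358,262) with its tab near (350,290), the holster and reader near (537,317), the wash bottle at (441,353), the beaker at (411,288), the timer at (306,240) and a dish at (361,355). I'll zoom in on the box and the holster.

Run:
```python
from h import *
c=load('top0'); im=c['image']
a=im[135:205,180:280]; b=im[170:240,315:385]
A=cv2.resize(a,None,fx=8,fy=8,interpolation=cv2.INTER_CUBIC); cv2.imwrite('pics/t_box.png',A)
B=cv2.resize(b,None,fx=8,fy=8,interpolation=cv2.INTER_CUBIC); cv2.imwrite('pics/t_hol.png',B)
P=cloud(c)
np.set_printoptions(precision=0,suppress=True,linewidth=250)
z=P[...,2]*1000
print(z[146:196:2,203:256:2]); print(z[184:224:2,326:360:2])
c=load('side0'); im=c['image']
cv2.imwrite('pics/s_box.png',cv2.resize(im[165:245,180:280],None,fx=8,fy=8,interpolation=cv2.INTER_CUBIC))
cv2.imwrite('pics/s_hol.png',cv2.resize(im[230:320,250:310],None,fx=6,fy=6,interpolation=cv2.INTER_CUBIC))
```

```text
[[17. -1. -3.  3. -2. -2. -0. -7.  0. -3. -4. -0.  1.  0. -1.  0. -3.  0.  1. -0. -3. -1. -3.  1.  3. -2. -0.]
 [18. 16. -1.  1.  4. -1. -0. -3. -4.  1. -0.  2. -2. -1.  1.  1.  4. -0. -0. -8. -1. -4. -6. -2.  4. -1.  0.]
 [18. 14.  7. -1.  2. -2. 68. 67. 65. 65. 64.  1.  3. -2.  0. -2. -1. -1.  2.  7. -6. -2. -1.  1.  2. -1. -3.]
 [14. 14.  2. -5. -1. -3. 68. 67. 63. 68. 62. 60. 64. -3.  2. -3.  1. -1. -0. -1.  1.  0. -3.  1.  0. -1.  2.]
 [11. 17. -1.  2.  3. 66. 70. 69. 67. 69. 72. 66. 65. 67. 62.  2.  4. -1. -3.  3. -1. -1.  0.  2.  1.  2.  3.]
 [16. nan  2. -4. -1. 62. 65. 67. 70. 67. 66. 64. 73. 66. 64. 65. 64. 65.  2. -2.  0.  2.  3.  1. -0. -2. -3.]
 [16. 11.  0. -1. -6. 68. 69. 70. 69. 68. 72. 67. 66. 65. 67. 64. 66. 65. 63. 62. 63. 61.  1. -0. -8. -1.  2.]
 [17. 15.  1. -1. 66. 68. 65. 69. 66. 70. 68. 69. 68. 68. 66. 66. 67. 65. 67. 64. 63. 66. 62. -1. -3.  0.  4.]
 [18.  7. -1.  2. 70. 69. 71. 72. 69. 71. 69. 75. 68. 70. 67. 66. 69. 68. 66. 69. 68. 72. 63. 62. 65. -4.  1.]
 [13.  3.  2. 74. 69. 66. 72. 77. 70. 68. 73. 72. 68. 71. 71. 69. 72. 68. 69. 71. 64. 71. 69. 67. 43.
[... 2736 characters left out ...]
3.   6.   9.   6.  12.  31.  22.  52.  57.  62.  57.  58.  41.  53.  10.   2.   1.]
 [  1.   6.  13.   9.   9.  52.  43.  48.  44.  48.   9.  11.  36.  55.   9.   2.  -4.]
 [  1.   5.  12.   8.   9.   9.   3.   4.  54.  54.  54.  52.  50.  53.  12.  -1.   4.]
 [  3.  10.  12.  10.  15.  10.  16.  10.  13.  10.   7.  10.  11.  11.   9.  -2.  -1.]
 [ -2.  11.   9.  13.   7.  17.  12.  12.   9.  14.  14.   7.   6.  11.  12.   0.   6.]
 [ -0.   3.   2.   1.   3.   4.  -5.   7.   3.   0.   4.  12.  10.  13.   9.  -0.   3.]
 [ -4.   3.  -2.   2.  -4.  -1.  -1.  -4.   2.  -2.   5.   1.   5.   2.  -4.   0.   1.]
 [ -2.   0.  -1.  -2.   3.   3.   2.  10.  37.  47.   6.   2.   5.  -1.   5.   4.   2.]]
```

View pics/t_box.png

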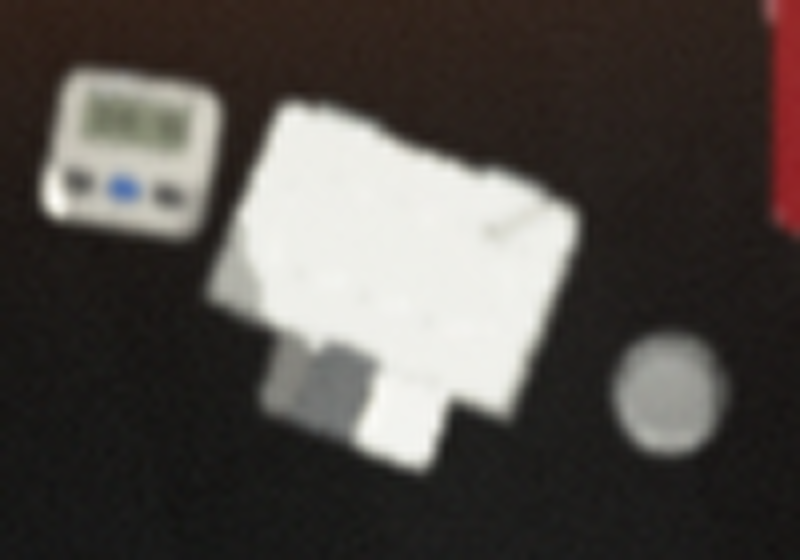

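View pics/t_hol.png

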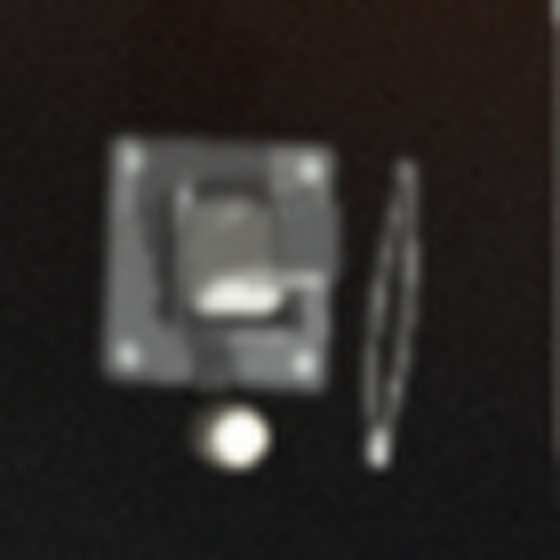

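View pics/s_box.png

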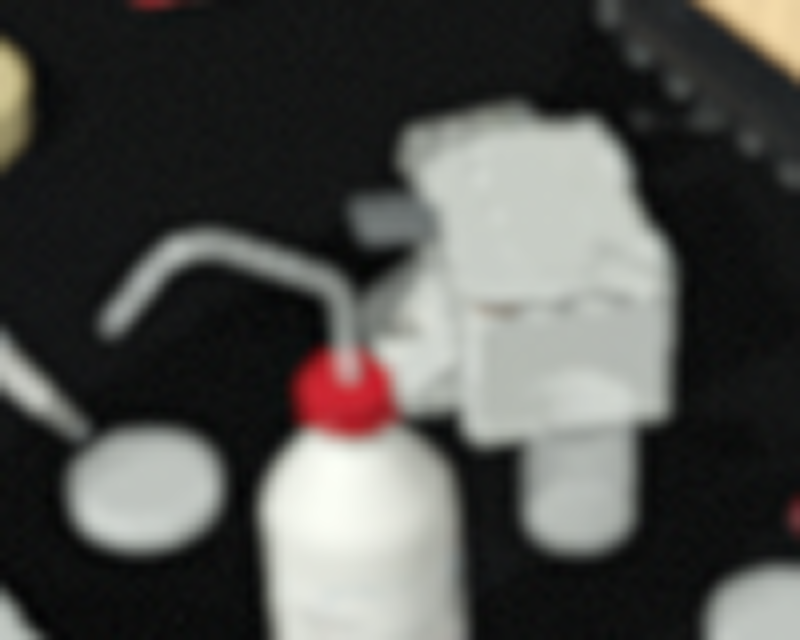

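View pics/s_hol.png

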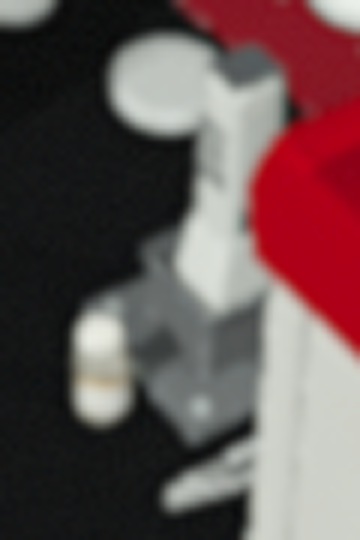

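The lid looks about 0.1 rad ajar and the reader stands upright in its holster. Next I'll measure their poses.

```bash
cat > m.py <<'E'
from h import *
np.set_printoptions(precision=4,suppress=True,linewidth=200)
c=load('top0'); P=cloud(c); im=c['image']; g=cv2.cvtColor(im,cv2.COLOR_BGR2GRAY)
print('bench z', np.nanmedian(P[200:215,285:330,2]))
# lid
m=np.zeros(g.shape,bool); m[140:200,200:258]=1
lid=m&(P[...,2]>0.055)
n,lab,st,ce=cv2.connectedComponentsWithStats(lid.astype(np.uint8)); k=1+np.argmax(st[1:,4]); lid=lab==k
lidE=cv2.erode(lid.astype(np.uint8),np.ones((3,3)))>0
Q=P[lidE]; 
A=np.c_[Q[:,:2],np.ones(len(Q))]; 
for _ in range(4):
    s,*_r=np.linalg.lstsq(A,Q[:,2],rcond=None); r=Q[:,2]-A@s; ok=abs(r)<0.008; A=A[ok];Q=Q[ok]
print('plane',s,'tilt',np.hypot(s[0],s[1]),'yaw of downhill(box x)',np.arctan2(-s[1],-s[0]), len(Q))
# side edges from colour: contour of bright mask, rays to plane
br=((g>95)&m).astype(np.uint8)
cv2.imwrite('pics/m1.png',cv2.resize(br*255,None,fx=1,fy=1)[130:210,180:280].repeat(6,0).repeat(6,1))
def onl(u,v):
    d=ray(c,u,v);p=c['position']; t=(s[0]*p[0]+s[1]*p[1]+s[2]-p[2])/(d[2]-s[0]*d[0]-s[1]*d[1]); return p+t*d
# subpixel right-hand lid edge by scanning rows
def edge(rows,u0,u1,thr=95,last=True):
    o=[]
    for v in rows:
        x=np.arange(u0,u1); row=g[v,u0:u1].astype(float)
        id=np.where(row[:-1]>thr)[0]
        i=id[-1] if last else id[0]
        if last: uu=u0+i+(row[i]-thr)/(row[i]-row[i+1])
        else: uu=u0+i-(row[i]-thr)/(row[i]-row[i-1])
        o.append(onl(uu,v)[:2])
    return np.array(o)
er=edge(range(164,184),225,262)
el=edge(range(150,162),200,225,last=False)
for e in(er,el):
    q=np.polyfit(e[:,0],e[:,1],1); print('edge yaw',np.arctan(q[0]),'mean',e.mean(0),'res',np.std(e[:,1]-np.polyval(q,e[:,0])))
# holster base
hm=((g>50)&(P[...,2]<0.022)&(P[...,2]>0.0)).astype(np.uint8); hm2=np.zeros_like(hm); hm2[184:222,326:360]=hm[184:222,326:360]
gg=(g>45).astype(np.uint8); z=np.zeros_like(gg); z[184:219,325:358]=gg[184:219,325:358]
cs,_=cv2.findContours(z,cv2.RETR_EXTERNAL,cv2.CHAIN_APPROX_NONE); cc=max(cs,key=cv2.contourArea)[:,0]
W=np.array([onplane(c,u,v,0.010)[:2] for u,v in cc]); print('holster rect',cv2.minAreaRect((W*1000).astype(np.float32)), cc.min(0),cc.max(0))
for nme,(u,v) in dict(wash=(441,353),beaker=(411,288),timer=(306,240),petri=(361,355),dish2=(463,278),saline=(463,212),loose=(538,351),spout=(437,398),forc=(569,326)).items():
    print(nme,pt(c,u*.64,v*.64))
E
python3 m.py
```

```text
bench z 0.0004046124757368652
plane [-0.1027  0.0363  0.1275] tilt 0.10893236643897203 yaw of downhill(box x) -0.34008540942284055 888
 ** On entry to DLASCL parameter number  4 had an illegal value
 ** On entry to DLASCL parameter number  4 had an illegal value
 ** On entry to DLASCL parameter number  4 had an illegal value
 ** On entry to DLASCL parameter number  4 had an illegal value
 ** On entry to DLASCL parameter number  5 had an illegal value
 ** On entry to DLASCL parameter number  4 had an illegal valuem.py:27: RuntimeWarning: divide by zero encountered in scalar divide
  if last: uu=u0+i+(row[i]-thr)/(row[i]-row[i+1])
m.py:19: RuntimeWarning: invalid value encountered in scalar subtract
  d=ray(c,u,v);p=c['position']; t=(s[0]*p[0]+s[1]*p[1]+s[2]-p[2])/(d[2]-s[0]*d[0]-s[1]*d[1]); return p+t*d
Traceback (most recent call last):
  File "m.py", line 34, in <module>
    q=np.polyfit(e[:,0],e[:,1],1); print('edge yaw',np.arctan(q[0]),'mean',e.mean(0),'res',np.std(e[:,1]-np.polyval(q,e[:,0])))
numpy.linalg.LinAlgError: SVD did not converge in Linear Least Squares
```

View pics/m1.png

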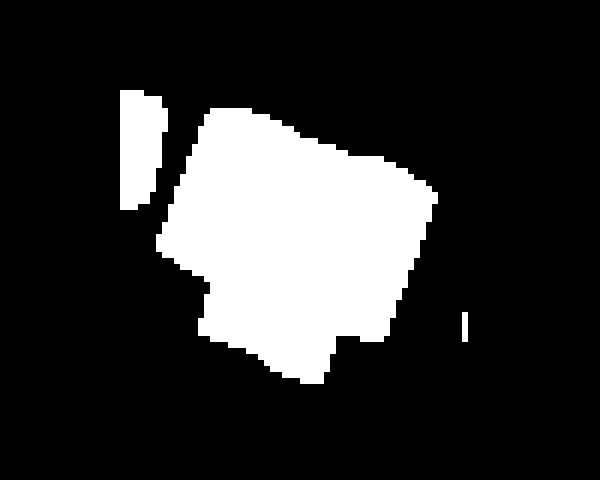

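```bash
cat > m2.py <<'E'
import re
src=open('m.py').read()
a=src.index('er=edge'); b=src.index('# holster base')
new='''
def scan(rows,u0,u1,thr,last):
    o=[]
    for v in rows:
        row=g[v,:].astype(float); ids=[u for u in range(u0,u1) if row[u]>thr]
        i=ids[-1] if last else ids[0]; j=i+1 if last else i-1
        o.append((i+(j-i)*(row[i]-thr)/(row[i]-row[j]),v))
    return np.array(o)
R_=scan(range(166,182),235,251,80,True); L_=scan(range(151,168),206,225,95,False)
R_w=np.array([onplane(c,*q,0.0)[:2] for q in R_]); L_w=np.array([onl(*q)[:2] for q in L_])
E_=[]
for nm,e in(('right wall z0',R_w),('left lid',L_w)):
    q=np.polyfit(e[:,0],e[:,1],1); print(nm,'yaw',np.arctan(q[0]),'mean',e.mean(0),'res',np.std(e[:,1]-np.polyval(q,e[:,0])),e[0],e[-1]); E_.append(e)
# dark tab
tab=m&(P[...,2]>0.068)&(g<115)
tab[:178]=0; tab[190:]=0
n,lab,st,ce=cv2.connectedComponentsWithStats(tab.astype(np.uint8)); k=1+np.argmax(st[1:,4]); v,u=np.where(lab==k)
T=np.array([onl(a,b) for a,b in zip(u,v)]); print('tab n',len(u),'centroid',T.mean(0),u.mean(),v.mean(), cv2.minAreaRect((T[:,:2]*1000).astype(np.float32)))
Z=P[lid]; print('lid hull', cv2.minAreaRect((Z[:,:2]*1000).astype(np.float32)))
'''
exec(src[:a]+new+src[b:])
E
python3 m2.py
```

```text
bench z 0.0004046124757368652
plane [-0.1027  0.0363  0.1275] tilt 0.10893236643897203 yaw of downhill(box x) -0.34008540942284055 888
right wall z0 yaw -0.34186428717514983 mean [0.5974 0.0815] res 0.00030579076188232715 [0.623  0.0724] [0.5718 0.0906]
left lid yaw -0.019183884175257414 mean [0.6334 0.2107] res 0.0037851549971314453 [0.6598 0.2044] [0.6071 0.214 ]
tab n 13 centroid [0.5424 0.1715 0.0781] 219.23076923076923 187.3846153846154 ((541.58203125, 170.7257843017578), (22.877687454223633, 7.380090236663818), 52.56499099731445)
lid hull ((596.2688598632812, 149.33364868164062), (126.35025024414062, 122.72474670410156), 69.81917572021484)
holster rect ((505.39483642578125, -230.68551635742188), (98.09695434570312, 103.49351501464844), 87.84320068359375) [327 187] [357 218]
wash [ 0.4271 -0.0238  0.1671]
beaker [ 0.5618  0.0328 -0.0005]
timer [0.6583 0.2587 0.0205]
petri [0.4166 0.1356 0.0148]
dish2 [ 0.5838 -0.0771  0.0159]
saline [ 0.7025 -0.0655  0.1233]
loose [ 0.433  -0.2295  0.048 ]
spout [ 0.2599 -0.0667 -0.7441]
forc [ 0.4869 -0.3059  0.0002]
```

```bash
cat > m3.py <<'E'
from h import *
np.set_printoptions(precision=4,suppress=True,linewidth=200)
c=load('top0'); P=cloud(c); g=cv2.cvtColor(c['image'],cv2.COLOR_BGR2GRAY).astype(np.float32)
def samp(p):
    u,v=proj(c,p); return float(cv2.remap(g,np.float32([[u]]),np.float32([[v]]),cv2.INTER_LINEAR)[0,0])
yaw=-0.342; ex=np.array([np.cos(yaw),np.sin(yaw)]); ey=np.array([-ex[1],ex[0]])
s=[-0.1027,0.0363,0.1275]
O=ex*.532+ey*.339; print('box O',O)
for xb in(-.055,-.06,-.066,-.07):
    pr=[]
    for yb in np.arange(-.03,.031,.002):
        q=O+ex*xb+ey*yb; pr.append(samp([*q,s[0]*q[0]+s[1]*q[1]+s[2]]))
    print(xb,np.int32(pr))
pr=[]
for xb in np.arange(-.095,-.03,.002):
    q=O+ex*xb+ey*.004; pr.append(samp([*q,s[0]*q[0]+s[1]*q[1]+s[2]]))
print('along x from -95',np.int32(pr))
# holster edges
def cross(vals,xs,thr):
    o=[]
    for i in range(len(vals)-1):
        if (vals[i]-thr)*(vals[i+1]-thr)<0: o.append(xs[i]+(thr-vals[i])/(vals[i+1]-vals[i])*(xs[i+1]-xs[i]))
    return o
for y in(-.20,-.215,-.235,-.25,-.265):
    xs=np.arange(.43,.58,.001); v=[samp([x,y,.01]) for x in xs]; e=cross(v,xs,52); print('y',y,np.array(e)[[0,-1]])
for x in(.465,.48,.49,.5,.51,.53,.54):
    ys=np.arange(-.31,-.15,.001); v=[samp([x,y,.01]) for y in ys]; e=cross(v,ys,52); print('x',x,np.array(e))
print('reader top',onplane(c,353.5,199,.165), 'cloud')
Q=P[188:215,340:362].reshape(-1,3); Q=Q[Q[:,2]>.155]; print(len(Q),Q.mean(0),cv2.minAreaRect((Q[:,:2]*1000).astype(np.float32)))
E
python3 m3.py
```

```text
box O [0.6149 0.1409]
-0.055 [241 242 241 241 241 241 242 242 237 223 187 154 127 120 117 118 118 117 116 114 113 117 124 131 134 136 134 133 128 121 100]
-0.06 [242 242 242 242 242 242 243 243 234 203 167 130 122 120 120 119 119 117 115 114 113 116 118 121 126 129 130 129 127 113  93]
-0.066 [242 242 242 242 242 242 244 243 235 201 158 132 119 119 119 119 117 116 115 115 115 115 117 121 125 128 130 130 123 108  81]
-0.07 [242 242 242 242 242 243 244 245 233 208 168 132 122 119 120 119 117 117 117 117 116 114 114 117 124 128 128 128 123 105  79]
along x from -95 [ 24  24  24  26  28  39  58  82 100 114 116 117 117 117 117 115 115 117 117 118 117 117 120 129 152 183 214 229 237 237 238 238 237]
y -0.2 [0.455  0.5572]
y -0.215 [0.4546 0.5574]
y -0.235 [0.4491 0.5561]
y -0.25 [0.4418 0.5564]
y -0.265 [0.4522 0.5571]
x 0.465 [-0.3087 -0.3007 -0.2961 -0.2889 -0.2756 -0.1809]
x 0.48 [-0.3029 -0.2984 -0.291  -0.2771 -0.1815]
x 0.49 [-0.3039 -0.3006 -0.291  -0.2766 -0.1817]
x 0.5 [-0.3036 -0.3012 -0.2929 -0.2788 -0.1822]
x 0.51 [-0.2948 -0.2803 -0.1825]
x 0.53 [-0.2993 -0.2795 -0.1827]
x 0.54 [-0.3023 -0.2781 -0.1832]
reader top [ 0.5093 -0.2303  0.165 ] cloud
91 [ 0.5054 -0.2276  0.1651] ((505.3005065917969, -228.00379943847656), (24.767986297607422, 27.35823631286621), 87.45112609863281)
```

```bash
cat >> h.py <<'E'
yaw=-0.342; ex=np.array([np.cos(yaw),np.sin(yaw),0]); ey=np.array([-ex[1],ex[0],0]); ez=np.array([0,0,1.])
O=ex*.5285+ey*.3405; H=O+.041*ex+.0625*ez
def rv(a,y):
    a=a/np.linalg.norm(a); y=y-a*(a@y); y/=np.linalg.norm(y)
    return R.from_matrix(np.c_[a,y,np.cross(a,y)]).as_rotvec()
def adir(t): return np.sin(t)*ex-np.cos(t)*ez   # tilt forward t
def tabp(th,r=.106): return H+r*(-np.cos(th)*ex+np.sin(th)*ez)
def goal(G,a): return G+.019*a
def st():
    s=manip.state(); print('t%.2f tcp %s f %s w %.4f q %s'%(s['clock'],np.round(s['tool_pos'],4),np.round(s['contact_force'],1),s['gripper_width'],np.round(s['joint_pos'],2))); return s
E
python3 - <<'E'
from h import *
np.set_printoptions(precision=2,suppress=True,linewidth=200)
for sg in(1,-1):
  for tl in (.35,.0):
    a=adir(tl); r=rv(a,sg*ey)
    for th in (.11,.8,1.6): print(sg,tl,th,inverse_kinematics(goal(tabp(th),a),r))
down=-ez
for y in ([1,0,0],[-1,0,0],[0,1,0],[0,-1,0]):
    r=rv(down,np.array(y,float)); print('rd',y,inverse_kinematics(np.array([.5055,-.229,.128-.019]),r))
for sg in (1,-1):
  for k,yy in (('y',ey),('x',ex)):
    print('vial',k,sg,inverse_kinematics(O-.0*ex+np.array([0,0,.23-.019]),rv(down,sg*yy)))
    L=O-.0575*ex+.0165*ez
    for tl in (35,25):
      a=adir(np.radians(tl)); print('ledge',k,sg,tl,inverse_kinematics(L-a*(.178-.019),rv(a,sg*yy if k=='y' else sg*np.cross(a,ey))))
E
```

```text
1 0.35 0.11 [ 0.37  0.14  2.17 -0.41  0.6  -0.54]
1 0.35 0.8 [ 0.33  0.09  2.08 -0.33  0.72 -0.67]
1 0.35 1.6 [ 0.25  0.17  1.93 -0.28  0.77 -0.81]
1 0.0 0.11 [ 0.25  0.26  1.98  0.    0.9  -0.98]
1 0.0 0.8 [ 0.22  0.23  1.88  0.    1.03 -1.01]
1 0.0 1.6 [ 0.16  0.31  1.71  0.    1.12 -1.07]
-1 0.35 0.11 None
-1 0.35 0.8 [ 0.33  0.09  2.08 -0.33  0.72  2.47]
-1 0.35 1.6 [ 0.25  0.17  1.93 -0.28  0.77  2.34]
-1 0.0 0.11 [ 0.25  0.26  1.98 -0.    0.9   2.16]
-1 0.0 0.8 [ 0.22  0.23  1.88 -0.    1.03  2.13]
-1 0.0 1.6 [ 0.16  0.31  1.71 -0.    1.12  2.07]
rd [1, 0, 0] [-0.47  0.16  1.99 -0.    1.   -0.47]
rd [-1, 0, 0] None
rd [0, 1, 0] [-0.47  0.16  1.99  0.    1.   -2.04]
rd [0, -1, 0] [-0.47  0.16  1.99 -0.    1.    1.1 ]
vial y 1 [ 0.19  0.2   1.74  0.    1.21 -1.04]
ledge y 1 35 [ 0.67 -0.14  2.34 -0.79  0.76 -0.02]
ledge y 1 25 [ 0.52 -0.11  2.22 -0.47  0.79 -0.42]
vial x 1 [ 0.19  0.2   1.74 -0.    1.21  0.53]
ledge x 1 35 [ 0.67 -0.14  2.34 -0.79  0.76  1.55]
ledge x 1 25 [ 0.52 -0.11  2.22 -0.47  0.79  1.15]
vial y -1 [ 0.19  0.2   1.74 -0.    1.21  2.1 ]
ledge y -1 35 None
ledge y -1 25 None
vial x -1 None
ledge x -1 35 [ 0.67 -0.14  2.34 -0.79  0.76 -1.59]
ledge x -1 25 [ 0.52 -0.11  2.22 -0.47  0.79 -1.99]
```

Run:
```python
from h import *
a=adir(.3); r=rv(a,ey)
G=tabp(.105)
manip.set_gripper(.06,force=12)
manip.move_pose(goal(G,a)-.09*a+.02*ez,r); st()
manip.move_linear(goal(G,a),rate=.1,rot=r); st()
c=cap('top','top1'); d=cap('side','side1')
cv2.imwrite('pics/c1.png',np.hstack([cv2.resize(c['image'][125:215,180:280],(400,360),interpolation=2),cv2.resize(d['image'][145:245,170:280],(396,360),interpolation=2)]))
```

```text
t2.67 tcp [0.5319 0.1731 0.1618] f [-0.1 -0.7  0.4] w 0.0600 q [ 0.39 -0.02  2.1  -0.26  0.85 -0.69]
t3.91 tcp [0.5573 0.1635 0.0562] f [-0.4 -0.4 -0.2] w 0.0603 q [ 0.35  0.15  2.14 -0.32  0.64 -0.63]
```

View pics/c1.png

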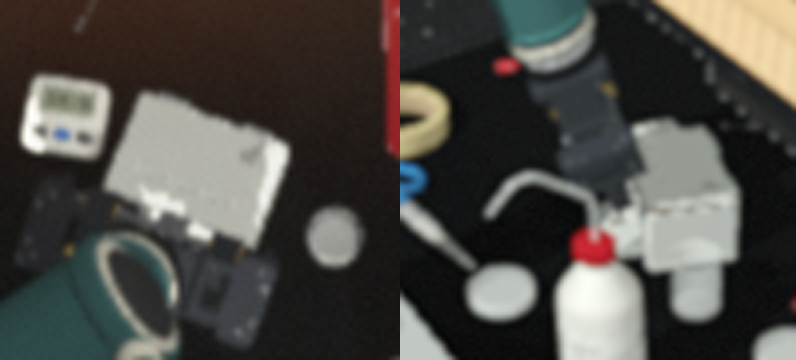

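The gripper straddles the tab at the front of the lid and nothing else is touched. Closing on the tab.

Run:
```python
from h import *
manip.set_gripper(.0,force=14); s=st()
w=s['gripper_width']
if .022<w<.030:
    for th in (.25,.45):
        a=adir(.3); manip.move_linear(goal(tabp(th),a),rate=.06); st()
d=cap('side','side2')
cv2.imwrite('pics/c2.png',cv2.resize(d['image'][145:245,170:280],(660,600),interpolation=2))
```

```text
t4.62 tcp [0.5575 0.1651 0.056 ] f [-0.1  6.8 -0.3] w 0.0254 q [ 0.35  0.16  2.14 -0.32  0.63 -0.63]
t5.03 tcp [0.5603 0.1641 0.0714] f [0.9 7.1 0.2] w 0.0251 q [ 0.35  0.14  2.13 -0.31  0.66 -0.65]
t5.53 tcp [0.5676 0.1614 0.0913] f [ 2.3  6.2 -0.9] w 0.0253 q [ 0.34  0.12  2.1  -0.29  0.7  -0.68]
```

View pics/c2.png

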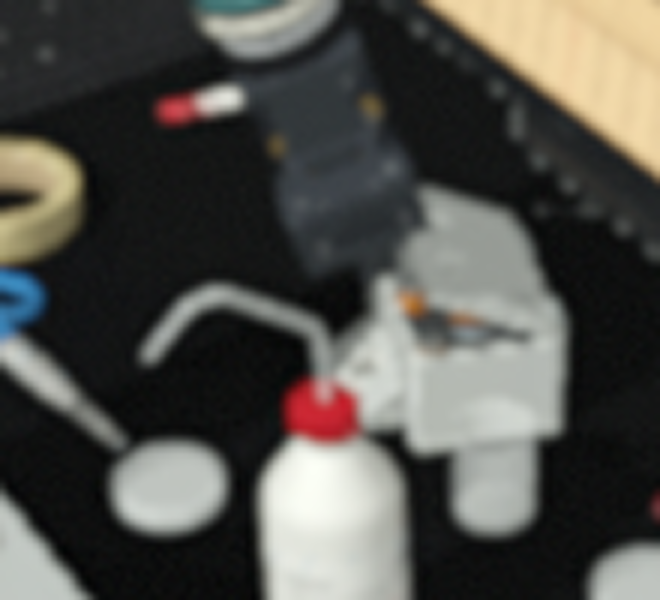

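The lid is rising with the gripper and the box interior shows. I'll finish the arc, shifted 2 mm along the box's +y because of the 7 N side force.

```bash
sed -i 's/ey\*.3405/ey*.3430/' h.py
python3 - <<'E'
from h import *
a=adir(.3)
for th in (.65,.85,1.05,1.25,1.45,1.6):
    manip.move_linear(goal(tabp(th),a),rate=.1)
    s=st()
    if np.linalg.norm(s['contact_force'])>25: break
else:
    manip.set_gripper(.06); st()
    manip.move_linear(goal(tabp(1.6),a)-.09*a,rate=.2); st()
    manip.move_pose(np.array([.45,-.05,.40]),rv(-ez,np.array([1,0.,0]))); st()
    for n in('top','side'): cap(n,n+'3')
    c=load('top3'); d=load('side3')
    cv2.imwrite('pics/c3.png',np.hstack([cv2.resize(c['image'][125:215,180:280],(400,360),interpolation=2),cv2.resize(d['image'][145:245,170:280],(396,360),interpolation=2)]))
E
```

```text
t5.95 tcp [0.5774 0.1581 0.1082] f [ 2.6  1.1 -2.1] w 0.0254 q [ 0.33  0.11  2.07 -0.28  0.74 -0.71]
t6.31 tcp [0.591  0.1533 0.1236] f [ 1.5  1.1 -3.9] w 0.0258 q [ 0.31  0.11  2.04 -0.26  0.77 -0.75]
t6.67 tcp [0.6073 0.1474 0.1359] f [ 4.1  0.7 -6.7] w 0.0255 q [ 0.29  0.12  2.   -0.25  0.79 -0.78]
t7.03 tcp [0.625  0.1411 0.1441] f [ 2.   0.4 -8.1] w 0.0256 q [ 0.27  0.14  1.96 -0.24  0.81 -0.81]
t7.38 tcp [0.644  0.1343 0.1484] f [  1.    1.  -10.8] w 0.0260 q [ 0.25  0.17  1.93 -0.23  0.81 -0.84]
t7.69 tcp [0.6589 0.129  0.1491] f [ -1.8   0.2 -12.3] w 0.0258 q [ 0.24  0.19  1.9  -0.22  0.82 -0.86]
t8.35 tcp [0.6599 0.1292 0.1505] f [ 0.4 -0.2 -0.3] w 0.0600 q [ 0.24  0.19  1.9  -0.22  0.82 -0.86]
t8.95 tcp [0.6344 0.1381 0.2358] f [-0.8  0.9 -0.5] w 0.0597 q [ 0.26  0.07  1.86 -0.21  0.97 -0.87]
t10.13 tcp [ 0.4501 -0.0498  0.3984] f [-0.2  0.3  0.3] w 0.0598 q [-0.17 -0.22  1.81  0.    1.55 -0.17]
```

View pics/c3.png

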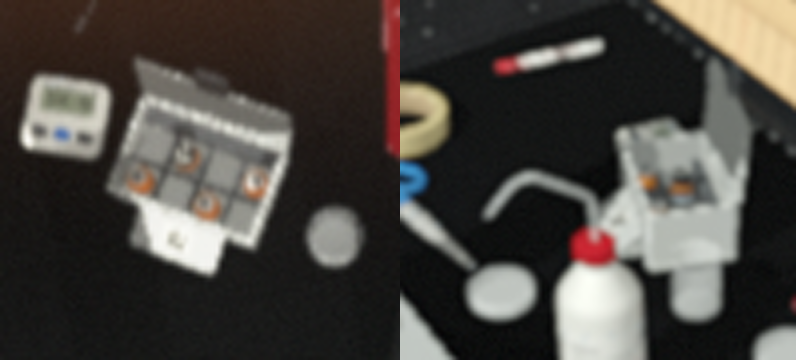

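The lid now stands upright, with four vials in the box and the ledge sticker visible near (178,238) in the crop. I need to identify the screw vial and refine the box pose.

Run:
```python
from h import *
np.set_printoptions(precision=4,suppress=True,linewidth=200)
c=load('top3'); P=cloud(c); im=c['image']; g=cv2.cvtColor(im,cv2.COLOR_BGR2GRAY).astype(np.float32)
A=cv2.resize(im[140:200,200:260],(600,600),interpolation=cv2.INTER_CUBIC)
for xb in(-.0225,.0105):
    for yb in(-.045,-.015,.015,.045):
        p=O+xb*ex+yb*ey+.04*ez; u,v=proj(c,p); 
        Q=P[int(v)-4:int(v)+5,int(u)-4:int(u)+5].reshape(-1,3); 
        z=np.sort(Q[:,2]); print(xb,yb,np.round((u,v),1),'z pct80',np.round(np.percentile(z,[50,80,90])*1000,0), g[int(v)-3:int(v)+4,int(u)-3:int(u)+4].max())
        for h,col in((.0525,(0,0,255)),):
            u,v=proj(c,O+xb*ex+yb*ey+h*ez); cv2.circle(A,(int((u-200+.5)*10),int((v-140+.5)*10)),3,col,-1)
L=O-.0575*ex+.0165*ez; u,v=proj(c,L); cv2.circle(A,(int((u-200+.5)*10),int((v-140+.5)*10)),3,(0,255,0),-1)
for sx in(-1,1):
  for sy in(-1,1):
    u,v=proj(c,O+sx*.041*ex+sy*.062*ey+.062*ez); cv2.circle(A,(int((u-200+.5)*10),int((v-140+.5)*10)),3,(255,0,0),-1)
cv2.imwrite('pics/c4.png',A)
```

```text
-0.0225 -0.045 [239.2 178.2] z pct80 [nan nan nan] 168.0
-0.0225 -0.015 [230.7 175. ] z pct80 [nan nan nan] 158.0
-0.0225 0.015 [222.1 171.8] z pct80 [ 6. 22. 25.] 148.0
-0.0225 0.045 [213.5 168.5] z pct80 [29. 41. 49.] 138.0
0.0105 -0.045 [242.9 168.8] z pct80 [25. 36. 38.] 212.0
0.0105 -0.015 [234.3 165.6] z pct80 [ 6. 24. 32.] 149.0
0.0105 0.015 [225.7 162.4] z pct80 [27. 51. 53.] 155.0
0.0105 0.045 [217.2 159.2] z pct80 [ 7. 34. 45.] 181.0
```

View pics/c4.png

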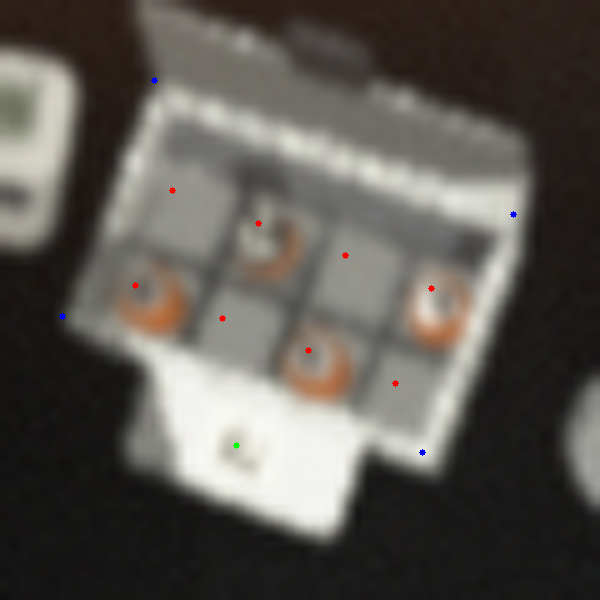

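Run:
```python
from h import *
np.set_printoptions(precision=4,suppress=True,linewidth=200)
c=load('top3')
bf=lambda p:(np.round((p-O)@ex,4),np.round((p-O)@ey,4))
for n,(u,v),z in(('vial',(262,238),.0525),('code',(240,450),.0165),('FL',(68,320),.062),('FR',(438,468),.062)):
    p=onplane(c,u/10-.5+200,v/10-.5+140,z); print(n,p,bf(p))
d=load('side3'); im=d['image']
B=cv2.resize(im[170:250,215:285],(700,800),interpolation=cv2.INTER_CUBIC)[:600]
M=B.copy()
def dot(p,col):
    u,v=proj(d,p); cv2.circle(M,(int((u-215+.5)*10),int((v-170+.5)*10)),3,col,-1)
dot(O+.0105*ex+.015*ey+.0525*ez,(0,0,255)); dot(O-.0575*ex+.0165*ez,(0,255,0))
for sx in(-1,1):
  for sy in(-1,1): dot(O+sx*.041*ex+sy*.062*ey+.062*ez,(255,0,0))
dot(O-.041*ex-.062*ey,(255,0,255));dot(O+.041*ex-.062*ey,(255,0,255))
cv2.imwrite('pics/c5.png',M)
```

```text
vial [0.6231 0.1554 0.0525] (np.float64(0.0064), np.float64(0.0123))
code [0.5571 0.1641 0.0165] (np.float64(-0.0587), np.float64(-0.0015))
FL [0.594  0.2161 0.062 ] (np.float64(-0.0414), np.float64(0.0598))
FR [0.5487 0.0962 0.062 ] (np.float64(-0.0439), np.float64(-0.0683))
```

View pics/c5.png

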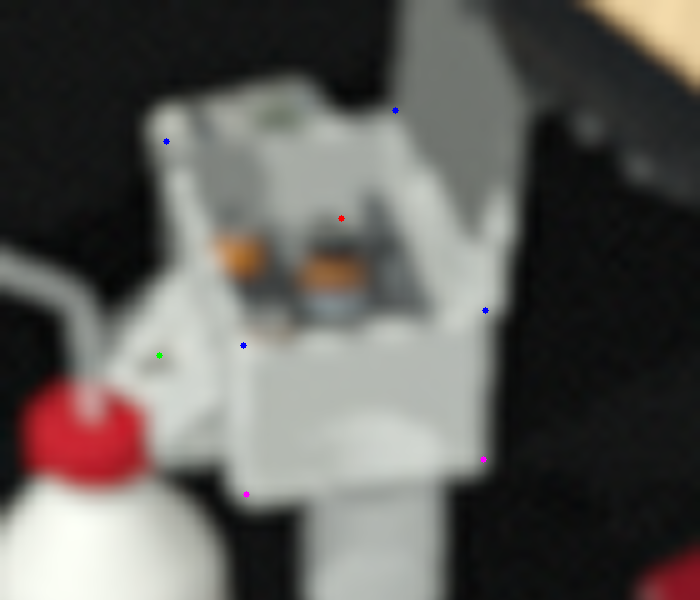

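Run:
```python
from h import *
np.set_printoptions(precision=0,suppress=True,linewidth=200)
d=load('side3'); c=load('top3'); P=cloud(c)
for xb,yb in((.0105,.015),(.0105,-.045),(-.0225,.045),(-.0225,-.015)):
    o=O+(xb-.0025)*ex+(yb-.001)*ey
    print(xb,yb,[np.round((proj(d,o+h*ez)-[214.5,169.5])*10) for h in(.02,.04,.0525)])
    for h in(.04,.0525):
        u,v=np.int32(np.round(proj(c,o+h*ez))); print(h,(u,v)); print(P[v-3:v+4,u-3:u+4,2]*1000)
```

```text
0.0105 0.015 [array([336., 298.]), array([336., 251.]), array([336., 221.])]
0.04 (np.int32(226), np.int32(163))
[[25. 14.  1.  7.  6. 10. 19.]
 [28. 11. 10.  6.  1.  3.  1.]
 [21. 48. 54. 52. 49. 32.  3.]
 [48. 52. 51. 54. 51. 52. 34.]
 [52. 54. 54. 55. 48. 49. 37.]
 [36. 53. 57. 53. 57. 47. 33.]
 [ 8. 48. 51. 53. 50. 37. 37.]]
0.0525 (np.int32(225), np.int32(163))
[[ 9. 25. 14.  1.  7.  6. 10.]
 [ 6. 28. 11. 10.  6.  1.  3.]
 [ 0. 21. 48. 54. 52. 49. 32.]
 [25. 48. 52. 51. 54. 51. 52.]
 [20. 52. 54. 54. 55. 48. 49.]
 [20. 36. 53. 57. 53. 57. 47.]
 [ 7.  8. 48. 51. 53. 50. 37.]]
0.0105 -0.045 [array([377., 399.]), array([377., 351.]), array([377., 320.])]
0.04 (np.int32(243), np.int32(170))
[[22. 11.  3.  6.  5.  6. -1.]
 [25.  5. 25. 27. 30. 25.  4.]
 [ 9. 32. 42. 36. 42. 42. 28.]
 [ 3. 32. 42. 42. 38. 37. 32.]
 [ 5. 32. 37. 39. 40. 38. 28.]
 [ 5. 31. 34. 42. 37. 30. 27.]
 [ 7.  8. 26. 31. 29. 32. 18.]]
0.0525 (np.int32(243), np.int32(169))
[[ 1. 17.  0.  2.  9. 20. 33.]
 [22. 11.  3.  6.  5.  6. -1.]
 [25.  5. 25. 27. 30. 25.  4.]
 [ 9. 32. 42. 36. 42. 42. 28.]
 [ 3. 32. 42. 42. 3
[... 551 characters left out ...]
 42. 41. 43. 42.]
 [29.  3. 33. 42. 39. 41. 34.]
 [20.  7. 28. 39. 37. 38. 32.]
 [19.  4.  4. 34. 31. 29. 24.]]
-0.0225 -0.015 [array([262., 361.]), array([261., 313.]), array([261., 283.])]
0.04 (np.int32(231), np.int32(176))
[[27.  9.  5.  7. -3.  9.  1.]
 [24. 26. 36. 37. 30. 27. 13.]
 [19. 42. 43. 38. 42. 31. 28.]
 [nan 39. 43. 36. 47. 35. 22.]
 [28. 31. 35. nan 48. 38. 32.]
 [ 6. 30. 30. 39. 32. 28. 26.]
 [ 5.  5. 27. 28. 28. 22.  7.]]
0.0525 (np.int32(230), np.int32(175))
[[ 1. 26. 16.  3.  0.  8. 18.]
 [ 6. 27.  9.  5.  7. -3.  9.]
 [ 1. 24. 26. 36. 37. 30. 27.]
 [23. 19. 42. 43. 38. 42. 31.]
 [24. nan 39. 43. 36. 47. 35.]
 [21. 28. 31. 35. nan 48. 38.]
 [ 8.  6. 30. 30. 39. 32. 28.]]
```

The depth readings settle it: the screw vial is in cell (x +10.5, y +15), with its cap at 52–54 mm, and the other three read about 40 mm. Now I'll fetch the reader.

Run:
```python
from h import *
y=np.array([np.cos(-.03),np.sin(-.03),0]); r=rv(-ez,y)
p=np.array([.5055,-.229,.128-.019])
manip.set_gripper(.075,force=10)
manip.move_pose(p+[0,0,.13],r); st()
manip.move_linear(p+[0,0,.06],rate=.15); c=cap('side','side4'); t=cap('top','top4')
manip.move_linear(p,rate=.1); st()
manip.set_gripper(0,force=10); s=st()
c5=cap('side','side5')
cv2.imwrite('pics/c6.png',np.hstack([cv2.resize(q['image'][205:305,245:315],(400,571),interpolation=2) for q in(c,c5)]))
```

```text
t11.62 tcp [ 0.5061 -0.2287  0.2402] f [0.6 0.3 0.8] w 0.0750 q [-0.47  0.04  1.86  0.    1.24 -0.44]
t13.09 tcp [ 0.5058 -0.2292  0.1093] f [-0.3  0.1  0.5] w 0.0747 q [-0.47  0.16  1.99  0.    1.   -0.44]
t13.83 tcp [ 0.5054 -0.2289  0.1088] f [ 0.2 -0.2 -1.1] w 0.0294 q [-0.47  0.16  1.99 -0.    1.   -0.44]
```

View pics/c6.png

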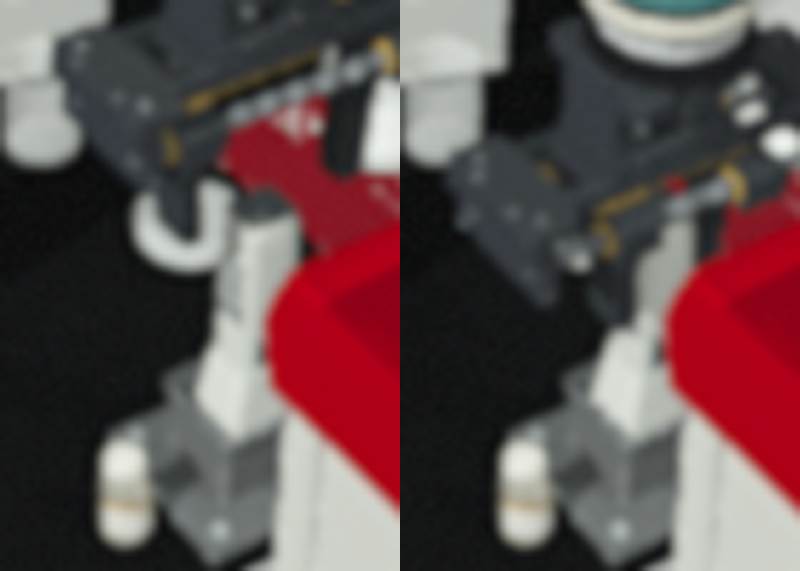

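The reader is gripped: width 29.4 mm against the 30 mm handle, with almost no side force. Lifting and going to the vial.

Run:
```python
from h import *
p=np.array([.5055,-.229,.109])
manip.set_gripper(0,force=35); st()
manip.move_linear(p+[0,0,.07],rate=.1); st()
manip.move_linear(p+[0,0,.19],rate=.2); st()
V=O+.0070*ex+.0130*ey+.0525*ez; print('V',V)
T=V+ez*(.06+.118-.019); r=rv(-ez,ey)
manip.move_pose(T+.08*ez,r); st()
manip.move_linear(T,rate=.12); st()
manip.dwell(.3)
c=cap('top','top6'); d=cap('side','side6')
cv2.imwrite('pics/c7.png',np.hstack([cv2.resize(c['image'][125:215,180:280],(400,360),interpolation=2),cv2.resize(d['image'][125:245,180:300],(360,360),interpolation=2)]))
manip.dwell(1.5); st()
```

```text
t14.10 tcp [ 0.5054 -0.2289  0.1088] f [-0.1 -0.5 -1.1] w 0.0293 q [-0.47  0.16  1.99  0.    1.   -0.44]
t14.95 tcp [ 0.505  -0.2288  0.1784] f [ 0.1  0.  -0.7] w 0.0298 q [-0.47  0.08  1.93 -0.    1.13 -0.44]
t15.70 tcp [ 0.5048 -0.2287  0.2974] f [-0.7 -0.5 -1.6] w 0.0295 q [-0.47  0.    1.79 -0.    1.35 -0.44]
V [0.62387936 0.15579088 0.0525    ]
t17.19 tcp [0.6239 0.1546 0.2913] f [-0.5 -0.2 -0.8] w 0.0296 q [ 0.2   0.18  1.61 -0.    1.35 -1.02]
t18.01 tcp [0.6245 0.1557 0.2123] f [ 0.4 -0.6  0. ] w 0.0297 q [ 0.21  0.22  1.71 -0.    1.21 -1.02]
t19.91 tcp [0.6239 0.1558 0.2115] f [ 0.2 -0.1 -0.6] w 0.0299 q [ 0.21  0.22  1.71 -0.    1.21 -1.02]
```

View pics/c7.png

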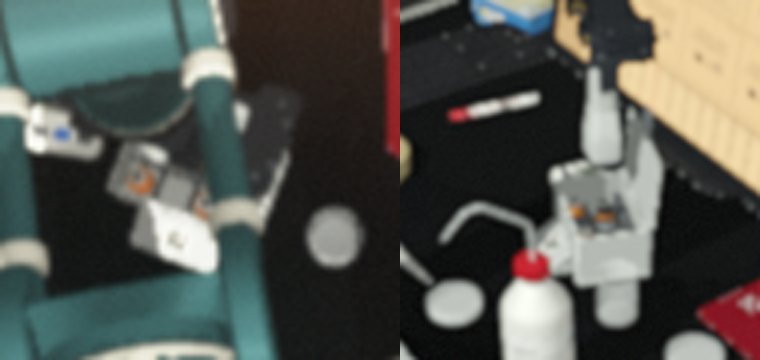

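The reader hangs upright over the box and the lid is still up. I'll compare the nose and the cap in the side view against the projections.

Run:
```python
from h import *
d=load('side6'); V=O+.0070*ex+.0130*ey+.0525*ez
A=cv2.resize(d['image'][140:220,215:275],(600,800),interpolation=cv2.INTER_CUBIC)
for p,col in((V,(0,0,255)),(V+.06*ez,(0,255,0)),(V+.104*ez,(255,0,0)),(V+.178*ez,(255,0,255))):
    u,v=proj(d,p); print(u,v); cv2.circle(A,(int((u-214.5)*10),int((v-139.5)*10)),4,col,-1)
cv2.imwrite('pics/c8.png',cv2.resize(A,(450,600)))
```

```text
247.83844559232253 191.7889959948311
247.75907310372412 177.07274955326187
247.69854493881323 165.85038009988853
247.59200603612155 146.09727955697556
```

View pics/c8.png

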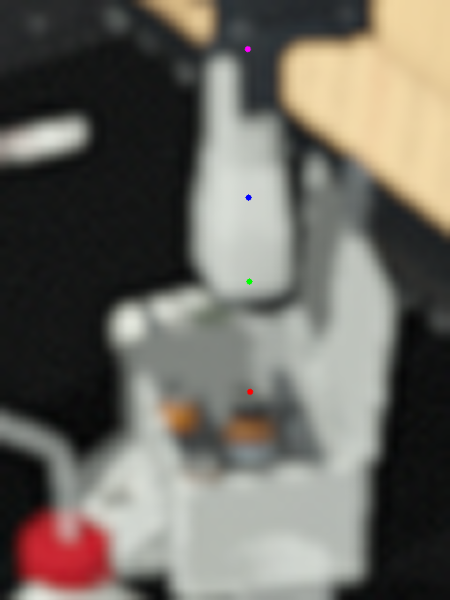

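The nose (249,290) and the vial's amber body (250,430) line up vertically, so the vial code should be read. On to the ledge label.

Run:
```python
from h import *
V=O+.0070*ex+.0130*ey+.0525*ez
manip.move_linear(V+ez*(.159+.07),rate=.2)
L=O-.0585*ex-.0005*ey+.0165*ez
a=adir(np.radians(35)); r=rv(a,ey); T=L-a*(.178-.019)
manip.move_pose(T-.08*a+.03*ez,r); st()
manip.move_linear(T,rate=.12); st()
manip.dwell(.3)
c=cap('top','top7'); d=cap('side','side7')
manip.dwell(1.6); st()
A=cv2.resize(d['image'][145:225,195:275],(600,600),interpolation=cv2.INTER_CUBIC)
for p,col in((L,(0,0,255)),(L-.06*a,(0,255,0)),(L-.104*a,(255,0,0)),(L-.178*a,(255,0,255))):
    u,v=proj(d,p); cv2.circle(A,(int((u-194.5)*7.5),int((v-144.5)*7.5)),4,col,-1)
cv2.imwrite('pics/c9.png',A)
cv2.imwrite('pics/c9t.png',cv2.resize(c['image'][135:215,180:280],(750,600),interpolation=2))
```

```text
t21.28 tcp [0.4286 0.2112 0.242 ] f [ 0.5  0.1 -0.5] w 0.0298 q [ 0.78 -0.3   2.27 -0.66  0.99 -0.13]
t22.32 tcp [0.4723 0.1959 0.1474] f [ 0.1  0.3 -1.2] w 0.0298 q [ 0.67 -0.14  2.33 -0.79  0.76 -0.02]
t24.32 tcp [0.4717 0.1956 0.1467] f [ 0.4 -0.4 -1.2] w 0.0298 q [ 0.67 -0.14  2.33 -0.79  0.76 -0.02]
```

View pics/c9.png

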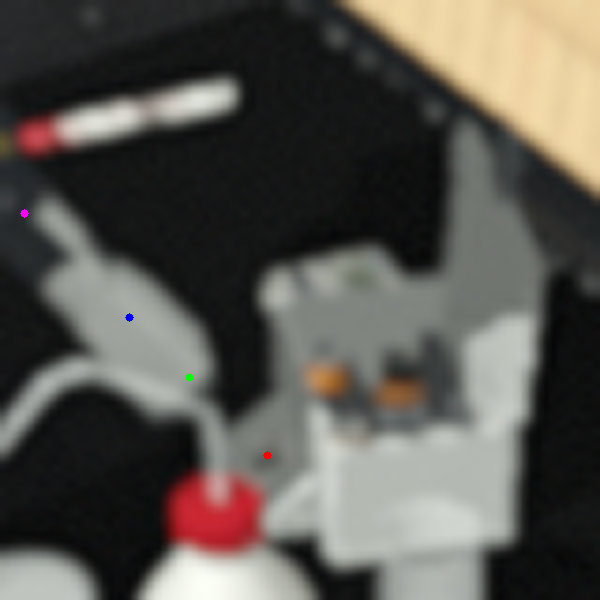

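View pics/c9t.png

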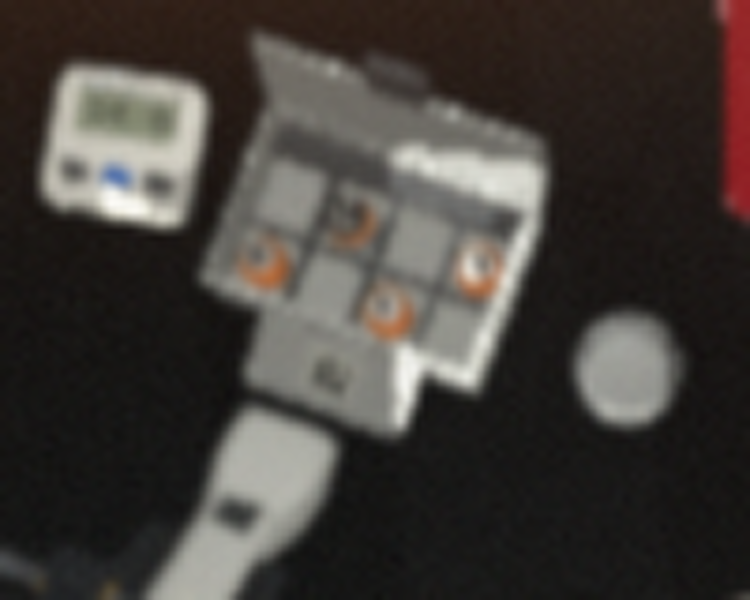

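Run:
```python
from h import *
c=load('top7'); L=O-.0585*ex-.0005*ey+.0165*ez; a=adir(np.radians(35))
A=cv2.resize(c['image'][135:215,180:280],(750,600),interpolation=cv2.INTER_CUBIC)
for p,col in((L,(0,0,255)),(L-.06*a,(0,255,0)),(L-.104*a,(255,0,0)),(L-.178*a,(255,0,255)),(L-.06*a+.022*np.cross(a,ey),(255,255,0)),(L-.06*a-.022*np.cross(a,ey),(255,255,0)),(L-.06*a+.017*ey,(0,255,255)),(L-.06*a-.017*ey,(0,255,255))):
    u,v=proj(c,p); cv2.circle(A,(int((u-179.5)*7.5),int((v-134.5)*7.5)),4,col,-1)
cv2.imwrite('pics/c9u.png',A)
```

```text
(no output)
```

View pics/c9u.png

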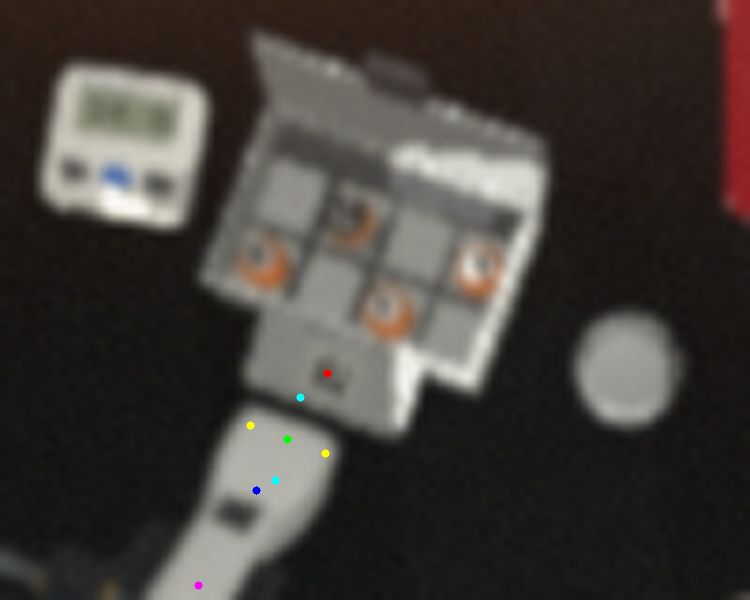

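In both views the reader's axis runs through the label code (332,375) to within about 2–3 mm. Returning the reader to the holster.

Run:
```python
from h import *
L=O-.0585*ex-.0005*ey+.0165*ez
a=adir(np.radians(35)); T=L-a*(.178-.019)
manip.move_linear(T-.07*a+.05*ez,rate=.2)
y=np.array([np.cos(-.03),np.sin(-.03),0]); r=rv(-ez,y)
p=np.array([.5055,-.229,.109])
V=O+.0070*ex+.0130*ey
manip.move_pose(np.array([.60,.12,.31]),rv(-ez,ey)); st()
manip.move_pose(p+[0,0,.19],r); st()
manip.move_linear(p+[0,0,.06],rate=.15); manip.dwell(.2); st()
c=cap('top','top8'); d=cap('side','side8')
A=cv2.resize(d['image'][205:305,245:315],(420,600),interpolation=cv2.INTER_CUBIC)
cv2.imwrite('pics/c10.png',A)
```

```text
t25.92 tcp [0.5988 0.1195 0.3074] f [-0.9 -0.3 -1.2] w 0.0298 q [ 0.16  0.11  1.66 -0.    1.38 -1.07]
t27.27 tcp [ 0.506  -0.2277  0.2992] f [ 0.1 -0.2 -1.4] w 0.0302 q [-0.47  0.    1.79  0.    1.35 -0.44]
t28.49 tcp [ 0.5063 -0.2294  0.1703] f [-0.1  0.6 -0.7] w 0.0296 q [-0.47  0.09  1.94 -0.    1.11 -0.44]
```

View pics/c10.png

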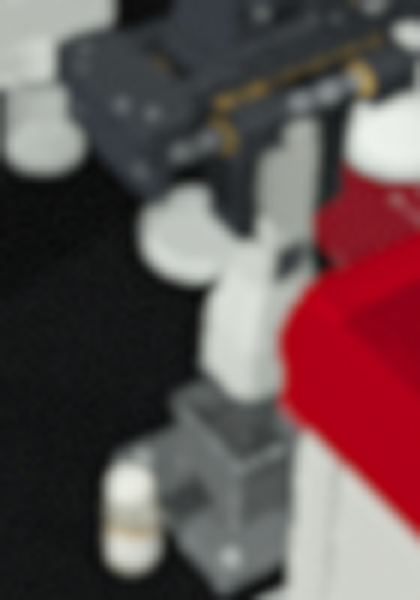

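The reader hangs upright above the pocket. I'll insert it in stages while watching the force.

Run:
```python
from h import *
p=np.array([.5055,-.229,.109])
ok=True
for dz in (.045,.03,.015,.005,.001):
    manip.move_linear(p+[0,0,dz],rate=.05); s=st()
    if np.linalg.norm(s['contact_force'])>12: ok=False; break
if ok:
    manip.set_gripper(.06,force=10); st()
    manip.move_linear(p+[0,0,.11],rate=.2)
    manip.move_pose(np.array([.50,-.05,.36]),rv(-ez,np.array([1.,0,0]))); st()
c=cap('top','top9'); d=cap('side','side9')
A=np.hstack([cv2.resize(d['image'][205:305,245:315],(380,543),interpolation=2),cv2.resize(c['image'][170:240,315:375],(400,543),interpolation=2)])
cv2.imwrite('pics/c11.png',A)
P=cloud(c);Q=P[188:215,340:362].reshape(-1,3); Q=Q[Q[:,2]>.155]; print(len(Q),Q.mean(0),cv2.minAreaRect((Q[:,:2]*1000).astype(np.float32)))
```

```text
t29.04 tcp [ 0.505  -0.2287  0.1532] f [ 0.   0.5 -0.6] w 0.0298 q [-0.47  0.11  1.95  0.    1.08 -0.44]
t29.49 tcp [ 0.5051 -0.2288  0.1384] f [-0.4 -0.1 -1.1] w 0.0299 q [-0.47  0.12  1.96  0.    1.05 -0.44]
t29.94 tcp [ 0.5051 -0.2288  0.1234] f [-0.4 -0.5 -1.5] w 0.0297 q [-0.47  0.14  1.98  0.    1.03 -0.44]
t30.29 tcp [ 0.5051 -0.2288  0.1134] f [-0.2  0.7 -0.6] w 0.0300 q [-0.47  0.15  1.99  0.    1.01 -0.44]
t30.54 tcp [ 0.5053 -0.2289  0.1097] f [ 0.9  0.9 -0.6] w 0.0300 q [-0.47  0.16  1.99  0.    1.   -0.44]
t31.15 tcp [ 0.5056 -0.229   0.1101] f [-0.   0.6  0.8] w 0.0599 q [-0.47  0.15  1.99 -0.    1.   -0.44]
t32.75 tcp [ 0.4995 -0.0504  0.3581] f [ 0.3  0.1 -0.6] w 0.0599 q [-0.15 -0.12  1.8  -0.    1.47 -0.15]
584 [ 0.47543352 -0.0872986   0.73366198] ((475.267822265625, -88.12889099121094), (37.60288619995117, 32.866455078125), 2.4897356033325195)
```

View pics/c11.png

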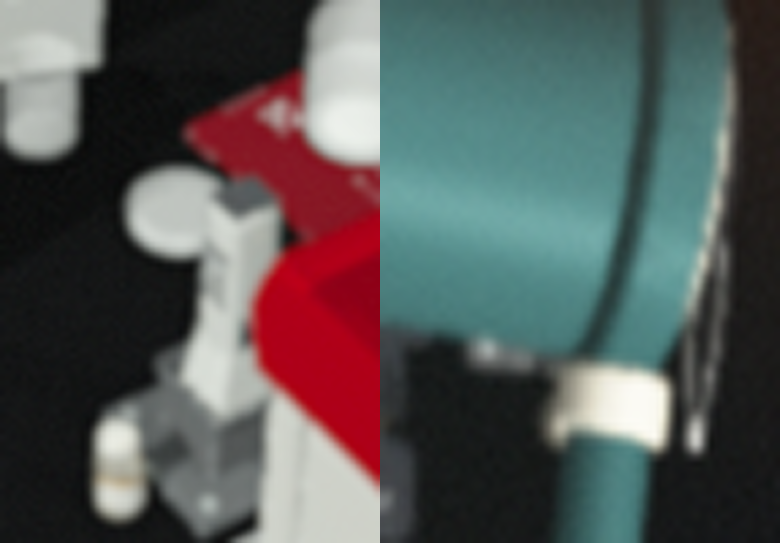

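The reader is back and stands upright and fully down, looking as it did at the start. Now I'll re-grip the tab and bring the lid down.

Run:
```python
from h import *
import h
h.H=H-.0025*ex
a=adir(.3); r=rv(a,ey)
T=goal(tabp(1.58),a)
manip.move_pose(T-.09*a,r); st()
manip.move_linear(T,rate=.12); st()
manip.set_gripper(0,force=14); s=st()
if .022<s['gripper_width']<.031:
    for th in (1.4,1.2,1.0,.8,.6,.4,.25,.12,.04):
        manip.move_linear(goal(tabp(th),a),rate=.09); s=st()
        if np.linalg.norm(s['contact_force'])>30: print('stop');break
d=cap('side','side10'); cv2.imwrite('pics/c12.png',cv2.resize(d['image'][145:245,170:280],(660,600),interpolation=2))
```

```text
t33.87 tcp [0.6306 0.1387 0.2364] f [ 1.  -0.3  0.6] w 0.0601 q [ 0.27  0.07  1.87 -0.21  0.97 -0.86]
t34.77 tcp [0.656  0.1308 0.1512] f [-0.2 -0.8  0.6] w 0.0599 q [ 0.24  0.18  1.9  -0.23  0.82 -0.85]
t35.38 tcp [0.6554 0.1304 0.1506] f [-1.1 -2.4  2.1] w 0.0251 q [ 0.24  0.18  1.91 -0.23  0.82 -0.85]
t35.74 tcp [0.6377 0.1368 0.1502] f [-1.8 -4.7  5.7] w 0.0255 q [ 0.26  0.15  1.94 -0.23  0.81 -0.83]
t36.12 tcp [0.6183 0.1438 0.1448] f [-4.2 -4.4  8.5] w 0.0249 q [ 0.28  0.13  1.98 -0.24  0.8  -0.8 ]
t36.51 tcp [0.5997 0.1505 0.135 ] f [-6.7 -3.4 10.8] w 0.0237 q [ 0.3   0.11  2.02 -0.25  0.79 -0.77]
t36.89 tcp [0.5827 0.1564 0.1209] f [-12.2   0.3  10.8] w 0.0225 q [ 0.32  0.1   2.05 -0.27  0.77 -0.73]
t37.27 tcp [0.5689 0.1612 0.1035] f [-12.7   2.    9.7] w 0.0225 q [ 0.34  0.11  2.09 -0.28  0.74 -0.7 ]
t37.66 tcp [0.5588 0.1648 0.084 ] f [-11.8   4.3   7. ] w 0.0230 q [ 0.35  0.12  2.12 -0.29  0.7  -0.67]
t37.98 tcp [0.5536 0.1665 0.0684] f [-11.1   5.    4.9] w 0.0228 q [ 0.36  0.14  2.13 -0.31  0.67 -0.65]
t38.28 tcp [0.5509 0.1674 0.0544] f [-11.6   6.6   2. ] w 0.0226 q [ 0.36  0.15  2.15 -0.32  0.64 -0.63]
t38.53 tcp [0.5501 0.1677 0.0458] f [-11.4   7.7   2.3] w 0.0230 q [ 0.36  0.17  2.15 -0.33  0.63 -0.62]
```

View pics/c12.png

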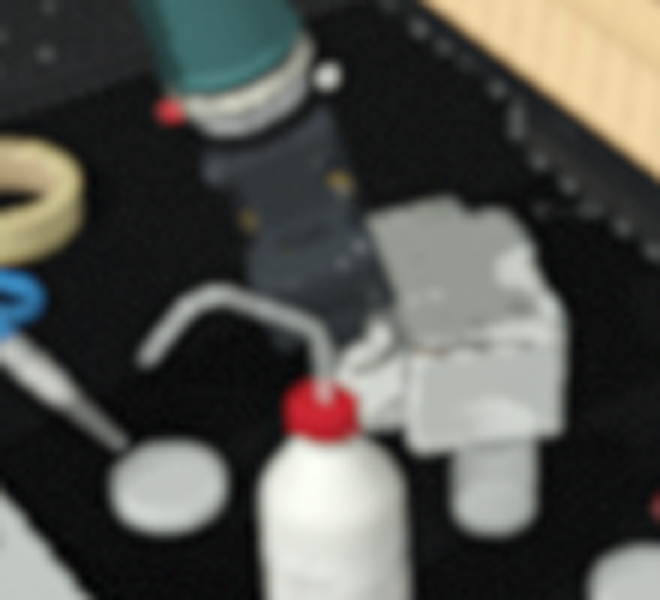

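The lid is almost shut. I'll release it and press it down from above with shut fingers.

Run:
```python
from h import *
import h
h.H=H-.0025*ex
a=adir(.3)
manip.set_gripper(.05); st()
T=goal(tabp(.04),a)
manip.move_linear(T-.09*a,rate=.2)
manip.set_gripper(0,force=14)
a2=adir(.1); r=rv(a2,ey)
q=tabp(0,.094)
manip.move_pose(q+.03*ez,r); s0=st()
for dz in np.arange(.015,-.013,-.003):
    manip.move_linear(q+dz*ez,rate=.04); s=st()
    if s['contact_force'][2]-s0['contact_force'][2]>14: break
manip.dwell(.3)
manip.move_linear(q+.08*ez,rate=.2); 
manip.move_pose(np.array([.35,.35,.38]),rv(-ez,ey)); st()
c=cap('top','top11'); d=cap('side','side11')
A=np.hstack([cv2.resize(c['image'][125:215,180:280],(400,360),interpolation=2),cv2.resize(d['image'][145:245,170:280],(396,360),interpolation=2)]); cv2.imwrite('pics/c13.png',A)
P=cloud(c)
for rr in (.01,.03,.05,.07,.10):
    z=[]
    for yb in np.arange(-.04,.041,.005) if rr<.09 else (-.006,-.003,0,.003,.006):
        p=h.H+(-rr)*ex+yb*ey; u,v=np.int32(np.round(proj(c,p))); z.append(P[v,u,2])
    print(rr,np.nanmedian(z))
Q=P[188:215,340:362].reshape(-1,3); Q=Q[Q[:,2]>.155]; print(len(Q),np.nanmean(Q,0),cv2.minAreaRect((Q[:,:2]*1000).astype(np.float32)))
```

```text
t39.16 tcp [0.5549 0.1665 0.0487] f [-0.8 -0.6  0.5] w 0.0499 q [ 0.36  0.17  2.15 -0.33  0.62 -0.62]
t40.93 tcp [0.5613 0.1634 0.0914] f [-0.7  0.3 -0.4] w 0.0005 q [ 0.27  0.18  2.   -0.08  0.88 -0.91]
t41.46 tcp [0.5601 0.1648 0.0775] f [ 0.4 -0.5 -0.1] w 0.0007 q [ 0.28  0.2   2.01 -0.08  0.85 -0.9 ]
t41.71 tcp [0.5605 0.1645 0.0744] f [-0.  -0.2 -0.3] w 0.0003 q [ 0.28  0.2   2.01 -0.08  0.85 -0.9 ]
t41.96 tcp [0.5605 0.1644 0.0712] f [-1.2 -0.2  0.1] w 0.0004 q [ 0.28  0.21  2.01 -0.08  0.84 -0.9 ]
t42.21 tcp [0.5604 0.1644 0.0682] f [ 0.5 -0.1  0.5] w 0.0003 q [ 0.28  0.21  2.01 -0.08  0.84 -0.9 ]
t42.46 tcp [0.561  0.1646 0.0672] f [-4.2 -0.6 10.2] w 0.0007 q [ 0.28  0.21  2.01 -0.08  0.83 -0.9 ]
t42.71 tcp [0.5611 0.1647 0.0666] f [-12.   -2.   26.1] w 0.0003 q [ 0.28  0.22  2.01 -0.08  0.83 -0.9 ]
t44.93 tcp [0.3502 0.3494 0.3783] f [0.3 0.5 0.4] w 0.0003 q [ 0.73 -0.14  1.78 -0.    1.5  -0.49]
0.01 0.06513159617035646
0.03 0.06807277014269664
0.05 0.06574623176819805
0.07 0.06601503252176144
0.1 0.06526410939427119
89 [ 0.50313298 -0.22603321  0.16486377] ((503.7203369140625, -226.09027099609375), (29.58216667175293, 23.327362060546875), 0.015831507742404938)
```

View pics/c13.png

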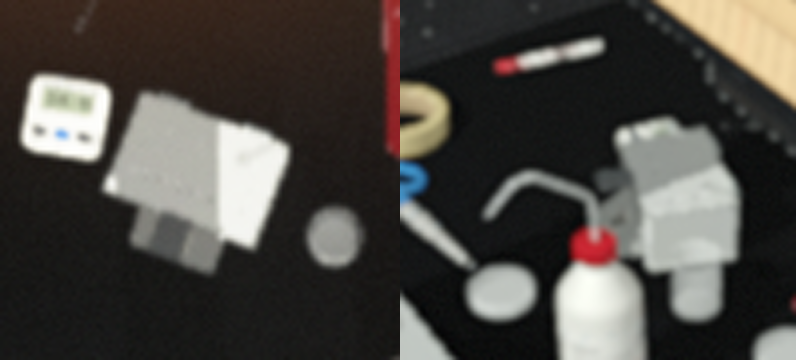

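The lid is flat (65–68 mm all along its length) and was pressed hard against its stop. The reader's top is at 165 mm, and the bystanders look undisturbed. Handing in.

Run:
```python
from h import *
a=load('top0');b=load('top11')
for n,(u,v) in dict(wash=(441,353),beaker=(411,288),timer=(306,240),petri=(361,355),loose=(538,351)).items():
    u,v=int(u*.64),int(v*.64); t=a['image'][v-10:v+11,u-10:u+11]; r=cv2.matchTemplate(b['image'][v-16:v+17,u-16:u+17],t,cv2.TM_CCOEFF_NORMED); print(n,cv2.minMaxLoc(r)[3],round(r.max(),2))
order.close_job(); st()
```

```text
wash (6, 6) 0.97
beaker (6, 6) 1.0
timer (6, 6) 0.95
petri (6, 6) 1.0
loose (6, 6) 0.99
the job is handed in; nothing more can be done
the job is handed in; nothing more can be done
```

I did the whole job and handed it in at about 45 s of the 72 s. No verdict is reported, so the outcome rests on my own checks.

**What I did:**
1. Gripped the lid tab and swung the lid upright.
2. Took the reader from its holster and held it 6 cm over the screw vial's cap for nearly 2 s.
3. Held it square to the ledge label at 6 cm for about 2 s.
4. Put the reader back in the holster.
5. Closed the lid and pressed it shut with about 26 N.

**Last checks:**
- **Lid:** the surface is flat at 65–68 mm from hinge to tab, so it is closed.
- **Reader:** it stands released in the pocket with its top at 165 mm, as at the start. The last top view puts it about 2 mm from where it was, which is close to the noise.
- **Bystanders:** the wash bottle, beaker, timer, dish and loose vial show no pixel shift in the top view.

**Not confirmed or in disagreement:**
- **Code reads:** I checked the reader's aim only from the camera views, where it looked within a few millimetres for both codes.
- **Box position:** touch and the two cameras disagreed by 2–4 mm, so I aimed at a compromise, inside the 10 mm tolerance.
- **Vials:** they were standing in their cells when last seen before the lid closed; I could not see them afterwards.

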